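# Set the gauge arm of the marking-out jig and hold it over a block

## Task

Lay the pine block flat in the marking-out jig, one end flush against the steel fence and its left side against the two side pins, and let go of it while the gauge arm is still locked home. Then push the red lock button down so that the arm springs free, take the arm by its upright black grip and draw it out over the block until the pointer on its tail lines up with the green clip on the scale. Finish while still holding the arm there against its return spring, ready for a line to be marked along its blade; leave the green clip where it is set and do not disturb the steel block.

Things in the scene. Friction and masses are not known exactly. Their poses are not given: they have to be found in the camera images.
- jig: marking-out jig fixed on the bench, set and turned anew each time. Origin on the bench top below the middle of its steel fence's front face; x points from the bed through the fence to the scale (away from the robot), y left, z up. In mm: bed top z = 12, x -125 to 20, y -75 to 75. Behind the fence: blue lock housing x 34 to 70, y -24 to 24, top z = 84; scale channel x to 172, top z = 74
- fence_face (a point): foot of the fence's flat front face, in mid-width, at bed height (12 mm above the bench; the jig's axes). Fence 130 mm wide, top 43 mm above the bench. The pine block is fully home with its underside's centre 55 mm in front of this point (jig x = -55, y = 0, z = 12 mm), long side along the jig's x
- side_pins (a point): point on the bed midway between the two upright steel side pins (8 mm diameter, 10 mm tall, 60 mm apart along the jig's x, at jig x = -25 and -85 mm, y = 27 mm): they stop the block's left (+y) side, and a finger fits between them
- gauge_arm (a joint): how far the telescoping arm is drawn out of its channel, towards the jig's -x, m: 0 = home and locked (cannot be pulled), stop at 0.078. Freed by the button it springs out to about 0.02; beyond that a return spring pulls back with 0.09 N per mm. Its 100 mm wide steel blade runs 46 mm above the bench, 6 mm above a block in the jig, front edge at jig x = -value
- gauge_grip (a point): centre of the top of the arm's upright black grip, 109 mm above the bench. The grip is 24 mm wide in the jig's y and 14 mm in its x, upright from z = 65 to 109 mm, on a dark head 30 mm wide (y) below it; moves with the arm (home: jig x = 12 mm). It stands free on both y sides
- lock_button (a joint): travel of the lock button, m: 0 = up, 0.007 = fully down (about 5 N, straight down); pushed down by more than 0.004 it frees the arm; once the arm has sprung out the button stays about 4 mm down by itself
- button_top (a point): centre of the top of the red lock button, 20 mm diameter, 94 mm above the bench when up, on top of the blue housing, 40 mm behind the grip at home
- gauge_pointer (a point): tip of the black pointer at the arm's tail, riding over the scale, 80 mm above the bench; moves with the arm. Home it is 150.5 mm behind the fence face (jig x = 150.5 mm, y = 14 mm)
- clip_mark (a point): middle of the inner edge of the green setting clip (8 mm wide along the scale, a white line along its middle, a tab sticking out to the left) on the left edge of the white scale, 80 mm above the bench; stands anew each time. The pointer lines up with it when both have the same x in the jig's frame
- set_clip (a joint): where the green clip stands on the scale, m: the value of joint gauge_arm at which pointer and clip line up, 0.045 to 0.072
- pine_block: the workpiece: loose, pale planed pine block, 46 x 110 x 28 mm (x, y, z), 0.10 to 0.21 kg, lying flat on the bench; origin at the centre of its underside, long side along its y. It changes places with the steel block
- steel_block: bystander: loose, grey ground steel block with two holes in its top, 45 x 95 x 44 mm; origin at the centre of its underside, long side along its y. To be left where it lies

How it is judged:
By the outcome, as a careful person would: the job done as asked, in the order asked, and still so for the second after the job is handed in, while the arm keeps its last pose, push and grip.
It also fails if it takes over 56 s, if anything falls off the work surface, if the arm or the gripper's body presses on something with over 40 N, if the wrist force passes 120 N, or if a joint passes its speed limit or range.

## Robot

A 6-joint arm with a two-finger parallel gripper is mounted at the origin on the work surface; the furniture and walls round the work are solid. World frame = base frame: x ahead of the robot, y to its left, z up, the work surface at z = 0. Lengths are in m, angles in rad, forces in N, time in s.
With the tool pointing down it reaches from about 0.425 to 0.95 m from the base axis. Payload 3.5 kg.
Tool frame: the origin (TCP) lies between the finger pads; the fingertips stand 22 mm ahead of it and the grasp point (between the pads) lies 3 mm ahead of it (ctrl.nose_length is the z of the fingertips in the tool frame, in m); z points along the fingers, y is the line along which they close (so a half turn about z gives the same grasp; the last joint's range is limited). The gripper opens to 85 mm and grips with 20 to 120 N. Pads are 22 mm wide; open, the fingers measure 114 mm over their backs; the gripper's body (76 mm by 85 mm) begins 54 mm behind the grasp point. The pads swing forward as they close: fully open they stand 13 mm farther back than shut.
Start: joints at [-1.296, 0.286, 1.577, -0, 1.279, -0.15], TCP at [0.278, -0.615, 0.253] pointing down, gripper open.
Joint ranges: [-2.77, 2.77], [-0.9, 2.22], [0.21, 2.48], [-1.53, 4.67], [0.24, 2.81], [-2.84, 2.84]. Speed limits (rad/s): [2.79, 2.79, 3.14, 3.14, 3.14, 3.14].

## Interface

Orientations are given as a unit quaternion [x, y, z, w].
In Python, from plant import ctrl gives the robot as it stands. The module is installed in compiled form; this text tells all that it offers.
- The arm moves only by the tool send_rows, never from a script. Its argument "rows" is text: rows parted by semicolons, each of 7 numbers parted by spaces: the turn, a rotation vector about the tool's x, y, z in degrees, then the shift along the tool's x, y, z in mm, then the opening, from -1 (shut) to 1 (fully open). A call has 1 to 8 rows; each row is the pose to reach, as a shift and turn from the pose commanded when the call began, along the tool's axes at that moment; what a row does not reach only later rows make up. A row lasts 1/8 s, in which the tool goes at most 62.5 mm and 10.7 degrees, less where a joint would pass 70% of its speed; a pose out of reach is approached as far as the arm can. A call with a gripper value outside its range is refused whole. The fingers move at their own pace and stop on an object; "grip_force" is the grip in N (left out, the last holds). Time passes only in rows, so rows that repeat a pose let the fingers close. It gives the time, the measured TCP pose, the force, the opening and the grip force at its end, in the units of the state.
- ctrl.get_state(): the state, without advancing time (a new reading comes with each control period).
- ctrl.read_camera(name): name is "scene" or "top" or "wrist"; returns a dict with "color" (384x512x3 uint8, red, green, blue), "fx", "fy", "cx", "cy" (pixels), "extrinsics" (4x4, takes a point from world to camera coordinates). Camera axes: x right, y down, z forward; pixel columns grow to the right and rows downward; lengths in m; the calibration is good to about 2 mm. A picture is of the moment at which its call begins. There is no depth.
- ctrl.sign_off(): hands the job in; it is judged then, once.
Trained networks look in a picture, given as the dict that the camera call returned (one of the last four; its "shot" number tells which), for a name from the list of things; names that differ only in an ending like _2 or _b are one class to them, and where a whole thing is asked for, a point or a joint stands for the part that bears it (a point fixed in the world has none). Each returns a list of dicts, best first, with "p" (0 to 1); they miss things now and then, are a little off and sometimes report something else, mostly with a low value. They report only what shows in the picture. A call takes as long as a camera call.
- ctrl.look_for(picture, target): "position" ([x, y, z] in m, in the coordinates of the camera as it stood for that picture, good to about 4 mm: the middle of the surface that is visible of it).
The state is a dict: "time": time; "qpos": joint angles; "dq": joint speeds; "joint_efforts": joint torques, N m; "eef_pos": TCP position; "tcp_rot": TCP orientation; "contact_force": force on the tool from outside, world axes, zero at the start; "wrist_torque": the same for the moment, N m; "opening": opening from 0.0 (shut) to 1.0 (fully open); "finger_force": force on a finger pad.
Only numpy, scipy, OpenCV 4.12 (cv2) and the standard library are available. Lean on these libraries where they do the work, as an engineer would, in place of code of your own. Each camera call takes 0.05 s, during which the arm holds its last target. There are 200 camera calls.

## Working session

There is one attempt and no reset: what is moved stays moved. The work goes in short steps, Python scripts to look and compute and a tool call to move; the robot and the scene stay as the last step left them, time stands still between calls to the robot, and variables do not carry over. Pictures are saved under pics/ and viewed, at most 11 in all, crops included, and the job is handed in when it is done.

Besides the shell and the picture viewer there is one more tool, called after "Call:" as name(argument=value, ...) on one line, values as JSON. send_rows: Moves the arm, as the interface text tells. Its arguments: {"type":"object","properties":{"rows":{"type":"string"},"grip_force":{"type":"number"}},"required":["rows"]}

```bash
mkdir -p pics
cat > h.py <<'E'
import numpy as np, cv2
from plant import ctrl
from scipy.spatial.transform import Rotation as R
def find(p,n,k=2):
    E=np.array(p["extrinsics"]);out=[]
    for d in ctrl.look_for(p,n)[:k]:
        w=np.linalg.inv(E)@np.append(d["position"],1)
        out.append((n,round(d["p"],2),np.round(w[:3]*1000,1).tolist()))
    return out
def save(p,f,crop=None,s=1):
    im=p["color"][:,:,::-1]
    if crop: im=im[crop[1]:crop[3],crop[0]:crop[2]]
    cv2.imwrite("pics/"+f,cv2.resize(im,None,fx=s,fy=s,interpolation=cv2.INTER_CUBIC))
def pix(p,w):
    c=np.array(p["extrinsics"])@np.append(np.array(w)/1000,1)
    return np.array([p["fx"]*c[0]/c[2]+p["cx"],p["fy"]*c[1]/c[2]+p["cy"]])
def ray(p,u,v,z):  # pixel at world height z (mm)
    Ei=np.linalg.inv(np.array(p["extrinsics"]));o=Ei[:3,3]*1000
    d=Ei[:3,:3]@[(u-p["cx"])/p["fx"],(v-p["cy"])/p["fy"],1]
    return o+d*(z-o[2])/d[2]
def tomove(pos,yaw=None):
    """tool-frame shift(mm) and rotvec(deg) from present pose to pos (mm), pointing down with tool y axis at world angle yaw (deg)"""
    s=ctrl.get_state();T=R.from_quat(s["tcp_rot"]);sh=T.inv().apply(np.array(pos)-np.array(s["eef_pos"])*1000)
    rv=np.zeros(3)
    if yaw is not None:
        c=[]
        for a in (yaw,yaw+180):
            a=np.radians(a);y=np.array([np.cos(a),np.sin(a),0]);z=np.array([0,0,-1]);x=np.cross(y,z)
            c.append((T.inv()*R.from_matrix(np.c_[x,y,z])).as_rotvec(degrees=True))
        rv=min(c,key=np.linalg.norm)
    return np.round(rv,1),np.round(sh,1)
E
python3 - <<'E'
from h import *
s=ctrl.get_state();print(s["time"],s["eef_pos"],s["tcp_rot"],R.from_quat(s["tcp_rot"]).as_matrix().round(2).tolist())
for c in ("top","scene"):
    p=ctrl.read_camera(c);save(p,c+"0.png",s=1.5);print(c,p["fx"],np.linalg.inv(p["extrinsics"])[:3,3])
    for n in ("jig","fence_face","side_pins","gauge_grip","button_top","gauge_pointer","clip_mark","pine_block","steel_block"): print(find(p,n))
E
```

```text
0.0 [ 0.27807467 -0.61439275  0.25193349] [ 9.77521525e-01  2.10832297e-01 -7.54568787e-05 -1.18502944e-03] [[0.91, 0.41, -0.0], [0.41, -0.91, 0.0], [0.0, -0.0, -1.0]]
top 424.4539670923733 [0.40977276 0.04285252 1.18349824]
[]
[('fence_face', 0.65, [572.0, 103.6, 11.6])]
[('side_pins', 0.86, [570.9, 107.8, 14.4])]
[('gauge_grip', 0.62, [598.4, 108.3, 63.6])]
[('button_top', 0.62, [595.7, 103.5, 62.0]), ('button_top', 0.47, [634.1, 103.4, 93.7])]
[('gauge_pointer', 0.71, [594.3, 103.5, 62.1])]
[('clip_mark', 0.68, [454.6, -164.2, 29.2]), ('clip_mark', 0.46, [568.9, 103.9, 13.0])]
[('pine_block', 0.61, [455.3, -163.2, 27.7]), ('pine_block', 0.46, [631.8, 102.4, 94.6])]
[('steel_block', 0.75, [560.2, 347.4, 42.4]), ('steel_block', 0.16, [593.6, 102.0, 63.7])]
scene 397.0954064513276 [0.15699783 0.81924112 0.96806518]
[('jig', 0.77, [579.1, 117.9, 10.9]), ('jig', 0.41, [553.9, 354.3, 46.6])]
[('fence_face', 0.62, [580.2, 120.4, 12.3])]
[('side_pins', 0.95, [579.4, 117.5, 14.3])]
[('gauge_grip', 0.63, [585.6, 108.2, 65.9])]
[]
[('gauge_pointer', 0.57, [585.7, 107.8, 63.8])]
[]
[('pine_block', 0.95, [448.6, -159.1, 28.4])]
[('steel_block', 0.87, [552.0, 356.0, 44.6]), ('steel_block', 0.16, [581.1, 119.3, 10.9])]
```

View pics/top0.png

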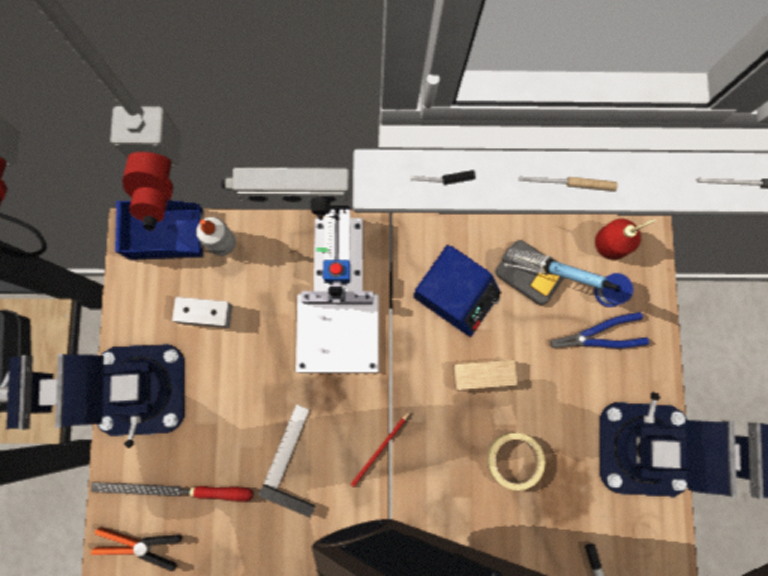

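View pics/scene0.png

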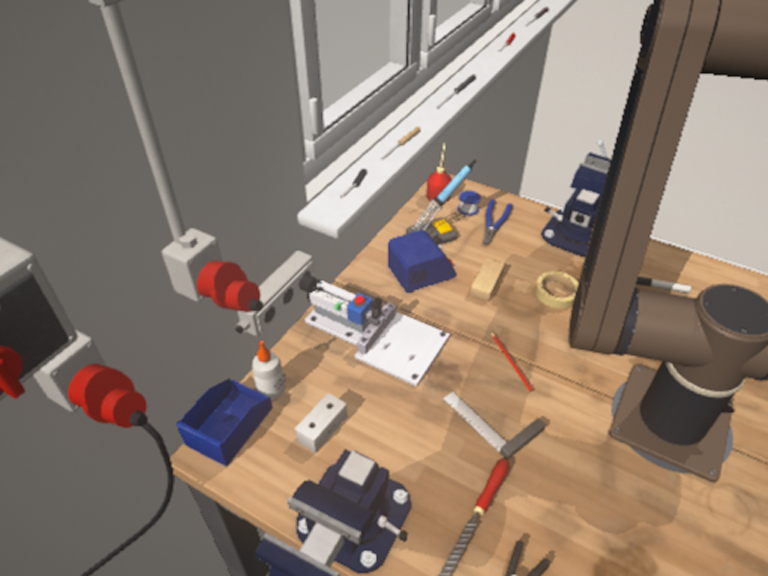

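Run:
```python
from h import *
p=ctrl.read_camera("top")
for a in [(455,378/1),]: pass
print(tomove([455,-163,252],3))
# pine contour
im=cv2.cvtColor(p["color"],cv2.COLOR_RGB2HSV)
print(ray(p,486/1.5,375/1.5,28))
print("jig bed corners",[ray(p,u/1.5,v/1.5,12)[:2].round(0) for u,v in ((296,372),(379,373),(303,298))])
w=ctrl.read_camera("wrist");s=ctrl.get_state()
Ei=np.linalg.inv(w["extrinsics"]);T=R.from_quat(s["tcp_rot"])
print("cam in tool",T.inv().apply(Ei[:3,3]-s["eef_pos"]),(T.inv().as_matrix()@Ei[:3,:3]).round(2).tolist(),w["fx"])
```

```text
(array([  0. ,   0. , -68.7]), array([ 347.4, -338.9,    1.3]))
[ 451.82068319 -168.6685918    28.        ]
jig bed corners [array([456., 175.]), array([455.,  24.]), array([592., 166.])]
cam in tool [ 0.0697694   0.00055458 -0.12050827] [[-0.0, -0.96, -0.28], [1.0, -0.0, 0.0], [-0.0, -0.28, 0.96]] 301.9802008693093
```

Call:
send_rows(rows="0 0 -10 50 -49 0 1;0 0 -20 100 -98 0 1;0 0 -30 150 -146 0 1;0 0 -40 200 -195 0 1;0 0 -50 250 -244 0 1;0 0 -60 300 -293 0 1;0 0 -68.7 347 -339 0 1;0 0 -68.7 347 -339 0 1")

```text
time: 2.1
eef_pos: [0.4551, -0.1608, 0.2537]
tcp_rot: [0.687, 0.726, 0.0, 0.0]
contact_force: [0.2, -0.5, 0.1]
opening: 1.001
finger_force: 0.0
```

Run:
```python
from h import *
s=ctrl.get_state();print(s["time"],s["eef_pos"],s["qpos"],R.from_quat(s["tcp_rot"]).as_matrix().round(2).tolist())
p=ctrl.read_camera("wrist");save(p,"w1.png");print(find(p,"pine_block"))
np.save("w1.npy",p["color"])
```

```text
2.1 [ 0.45512952 -0.1607909   0.25372982] [-5.50289810e-01 -1.49616024e-01  2.03609084e+00  2.26901814e-04
  1.25405697e+00 -6.05458033e-01] [[-0.06, 1.0, 0.0], [1.0, 0.06, -0.0], [-0.0, 0.0, -1.0]]
[('pine_block', 0.2, [563.8, 29.8, 8.1])]
```

View pics/w1.png

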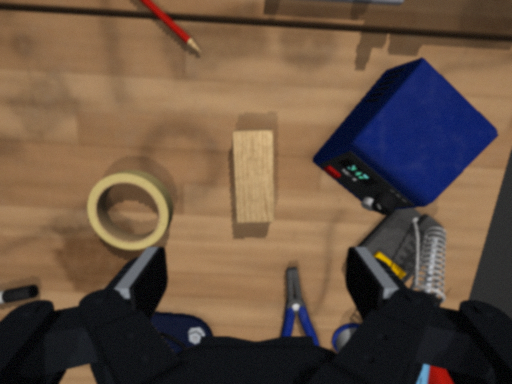

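Run:
```python
from h import *
p=ctrl.read_camera("wrist");s=ctrl.get_state()
im=p["color"][115:240,215:295]
b=im.astype(int)
for r in (150,200): print(r,p["color"][r,226:284].astype(int).sum(1).tolist())
print(p["color"][120:232,254].astype(int).sum(1).tolist())
q=[(234,131),(272,130),(274,221),(237,223)]
P=np.array([ray(p,u,v,28)[:2] for u,v in q]);print(P.round(1),P.mean(0))
print(np.linalg.norm(np.diff(P[[0,1,2,3,0]],axis=0),axis=1))
d=P[0]+P[1]-P[2]-P[3];yaw=np.degrees(np.arctan2(d[1],d[0]));print("long axis",yaw)
print(tomove([*P.mean(0),20],yaw-90), s["eef_pos"])
```

```text
150 [342, 341, 338, 325, 277, 281, 348, 433, 476, 477, 484, 484, 494, 489, 476, 465, 455, 455, 458, 469, 476, 494, 493, 473, 456, 451, 446, 476, 489, 503, 486, 481, 489, 497, 492, 469, 459, 469, 462, 465, 467, 481, 482, 487, 482, 453, 389, 329, 302, 303, 318, 319, 346, 360, 355, 346, 349, 348]
200 [400, 396, 368, 335, 298, 266, 263, 266, 301, 344, 408, 410, 423, 428, 440, 433, 426, 412, 428, 443, 437, 429, 417, 410, 421, 431, 447, 458, 450, 441, 437, 440, 441, 441, 438, 434, 430, 426, 419, 445, 469, 482, 472, 455, 450, 443, 413, 371, 357, 350, 354, 378, 398, 406, 401, 404, 407, 412]
[328, 326, 325, 317, 324, 315, 317, 305, 301, 310, 302, 300, 341, 408, 473, 488, 492, 485, 493, 487, 497, 496, 492, 487, 492, 489, 492, 489, 490, 495, 489, 478, 466, 464, 459, 472, 473, 483, 471, 471, 461, 443, 429, 444, 446, 462, 452, 467, 463, 458, 445, 452, 452, 456, 453, 455, 444, 462, 458, 466, 466, 471, 469, 469, 466, 454, 447, 448, 448, 457, 456, 454, 459, 462, 467, 453, 457, 446, 453, 461, 450, 439, 432, 417, 432, 445, 433, 436, 444, 442, 442, 436, 433, 439, 429, 436, 431, 425, 431, 438, 441, 433, 427, 409, 347, 299, 271, 262, 267, 266, 260, 269]
[[ 428.2 -113.2]
 [ 470.7 -109.6]
 [ 481.  -217.7]
 [ 436.1 -222.9]] [ 453.98656065 -165.86791345]
[ 42.61261803 108.55592903  45.23810827 109.9831048 ]
long axis 94.76135566538379
(array([ 0. ,  0. , -1.5]), array([ -4.3,  -1.5, 233.6])) [ 0.45512243 -0.16138118  0.2535644 ]
```

Call:
send_rows(rows="0 0 -1.5 -4.3 -1.5 60 1;0 0 -1.5 -4.3 -1.5 120 1;0 0 -1.5 -4.3 -1.5 180 1;0 0 -1.5 -4.3 -1.5 215 1;0 0 -1.5 -4.3 -1.5 227.5 1;0 0 -1.5 -4.3 -1.5 227.5 -1;0 0 -1.5 -4.3 -1.5 227.5 -1;0 0 -1.5 -4.3 -1.5 227.5 -1", grip_force=40)

```text
time: 3.25
eef_pos: [0.4549, -0.1686, 0.028]
tcp_rot: [0.678, 0.735, 0.0, 0.002]
contact_force: [-0.8, -0.3, 3.8]
opening: 0.525
finger_force: 43.9
```

Call:
send_rows(rows="0 0 0 0 0 0 -1;0 0 0 0 0 0 -1;0 0 0 0 0 0 -1;0 0 0 0 0 -50 -1;0 0 0 0 0 -110 -1;0 0 0 0 0 -170 -1;0 0 0 0 0 -210 -1;0 0 0 0 0 -210 -1")

```text
time: 4.25
eef_pos: [0.4551, -0.1683, 0.24]
tcp_rot: [0.678, 0.735, 0.001, 0.004]
contact_force: [-0.4, -0.4, -1.8]
opening: 0.528
finger_force: 43.4
```

Run:
```python
from h import *
s=ctrl.get_state();print(s["time"],s["eef_pos"],s["opening"],s["finger_force"],s["contact_force"])
p=ctrl.read_camera("top");save(p,"t2.png",(150,110,280,280),4.4)
# target: above jig, tool y yaw +90 or -90
for y in (90,): print(tomove([500,100,290],y))
```

```text
4.25 [ 0.45505853 -0.16827975  0.2400465 ] 0.5281033238657054 43.385138511657715 [-0.39422103 -0.37665305 -1.79123966]
(array([  0. ,   0.2, -85.4]), array([262.9,  67.5, -53.4]))
```

View pics/t2.png

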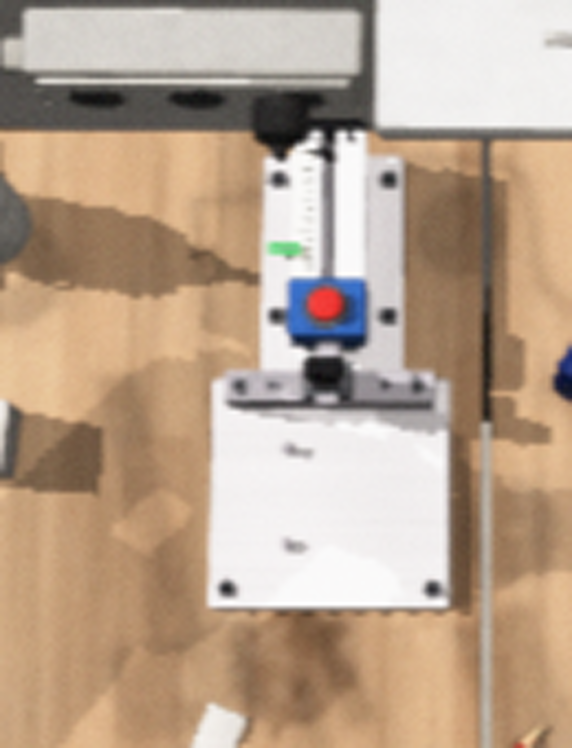

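Run:
```python
from h import *
rv,sh=tomove([520,102,300],90);print(rv+[0,0,180],sh)
```

```text
[ 0.   0.2 94.6] [263.3  87.7 -63.4]
```

Call:
send_rows(rows="0 0 10 30 10 -10 -1;0 0 20 60 20 -20 -1;0 0 30 100 30 -30 -1;0 0 40 140 45 -40 -1;0 0 50 180 60 -50 -1;0 0 60 220 70 -60 -1;0 0 70 250 80 -63 -1;0 0 80 263 88 -63 -1")

```text
time: 5.3
eef_pos: [0.5192, 0.1035, 0.2954]
tcp_rot: [0.992, 0.125, -0.003, -0.0]
contact_force: [-1.2, -1.1, -1.6]
opening: 0.528
finger_force: 43.3
```

Call:
send_rows(rows="0 0 10 0 0 0 -1;0 0 14.6 0 0 0 -1;0 0 14.6 0 0 0 -1")

```text
time: 5.68
eef_pos: [0.5191, 0.1018, 0.2954]
tcp_rot: [1.0, 0.0, -0.003, -0.0]
contact_force: [0.1, 0.5, -1.9]
opening: 0.527
finger_force: 43.3
```

Run:
```python
from h import *
s=ctrl.get_state();print(s["time"],s["eef_pos"],s["qpos"],R.from_quat(s["tcp_rot"]).as_matrix().round(3).tolist())
p=ctrl.read_camera("wrist");save(p,"w3.png",s=1.5)
for n in ("fence_face","gauge_grip","button_top","gauge_pointer","clip_mark","side_pins","pine_block"): print(find(p,n))
import pickle;pickle.dump({k:p[k] for k in p},open("w3.pkl","wb"))
```

```text
5.675 [0.51909823 0.10179774 0.29540293] [ 1.69925657e-03 -6.68824779e-02  1.88406361e+00  7.02555387e-05
  1.33017110e+00  1.57228499e+00] [[1.0, 0.0, -0.006], [0.0, -1.0, 0.0], [-0.006, -0.0, -1.0]]
[('fence_face', 0.45, [593.5, 101.2, 67.0])]
[('gauge_grip', 0.69, [593.4, 100.6, 62.2]), ('gauge_grip', 0.31, [669.5, 126.2, 81.4])]
[('button_top', 0.64, [560.3, 334.7, 45.0])]
[('gauge_pointer', 0.77, [600.0, 100.9, 64.6])]
[('clip_mark', 0.47, [668.1, 124.5, 80.6]), ('clip_mark', 0.25, [538.9, 101.6, 296.3])]
[]
[('pine_block', 0.63, [540.5, 102.1, 294.4]), ('pine_block', 0.25, [666.6, 123.4, 79.2])]
```

View pics/w3.png

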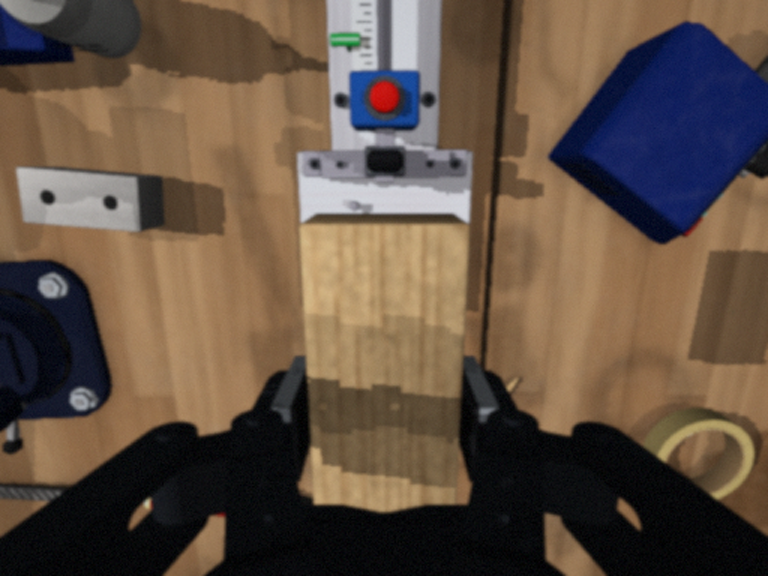

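Run:
```python
from h import *
import pickle;p=pickle.load(open("w3.pkl","rb"))
c=p["color"].astype(int);r,g,b=c[...,0],c[...,1],c[...,2]
red=(r>150)&(g<70)&(b<70);red[120:]=0;red[:,:220]=0;red[:,300:]=0
v,u=np.nonzero(red);print("red",u.min(),u.max(),v.min(),v.max(),u.mean(),v.mean(),ray(p,(u.min()+u.max())/2,(v.min()+v.max())/2,94))
gr=(g>1.4*r)&(g>1.3*b)&(g>80);gr[60:]=0
v,u=np.nonzero(gr);print("green",u.min(),u.max(),v.min(),v.max(),ray(p,u.max(),v.mean(),80),ray(p,u.mean(),v.mean(),80))
bl=(b>120)&(r<80)&(b>1.5*g);bl[:, :225]=0;bl[:,290:]=0;bl[110:]=0
v,u=np.nonzero(bl);print("blue",u.min(),u.max(),v.min(),v.max(),ray(p,u.min(),v.min(),84),ray(p,u.max(),v.min(),84),ray(p,u.max(),v.max(),84))
gray=c.sum(2)
for row in (125,132,138): 
    e=np.abs(np.diff(gray[row])); print(row,[(i,int(e[i])) for i in list(range(192,206))+list(range(306,322)) if e[i]>60])
for row in (125,132,138):print(gray[row,192:206].tolist(),gray[row,306:320].tolist())
for col in (205,215,225,235,245,266,275,285,295,305): print(col,gray[96:128,col].tolist())
cr=p["color"][0:160,185:330,::-1];cv2.imwrite("pics/c3.png",cv2.resize(cr,None,fx=3.7,fy=3.7,interpolation=cv2.INTER_CUBIC))
```

```text
red 247 264 55 73 255.48339483394835 63.81549815498155 [632.2994513 101.5213044  94.       ]
green 220 239 22 30 [668.95911292 117.87128087  80.        ] [668.96316713 126.98706757  80.        ]
blue 233 278 47 83 [649.28308651 123.96904315  84.        ] [649.26154085  79.05691958  84.        ] [615.56652785  78.38801149  84.        ]
125 [(198, 120), (199, 100), (313, 83)]
132 [(198, 93), (199, 109), (311, 65), (312, 119), (313, 144), (314, 62)]
138 [(198, 78), (199, 105), (200, 90), (311, 62), (312, 139), (313, 119), (314, 66)]
[378, 376, 364, 342, 324, 316, 371, 491, 591, 630, 632, 628, 628, 635] [433, 446, 450, 458, 471, 449, 430, 372, 289, 238, 211, 212, 213, 210]
[368, 363, 363, 338, 322, 317, 356, 449, 558, 613, 633, 632, 630, 632] [636, 633, 635, 633, 624, 614, 549, 430, 286, 224, 196, 206, 215, 207]
[362, 359, 357, 342, 332, 317, 325, 403, 508, 598, 618, 628, 633, 623] [638, 631, 636, 639, 620, 608, 546, 407, 288, 222, 208, 209, 201, 212]
205 [327, 329, 328, 325, 362, 427, 461, 475, 476, 453, 419, 382, 379, 369, 411, 437, 449, 461, 465, 458, 449, 473, 568, 618, 637, 629, 640
[... 794 characters left out ...]
 412, 421, 432, 474, 547, 601, 629, 626]
275 [428, 510, 542, 504, 393, 307, 294, 286, 297, 295, 281, 286, 292, 292, 296, 295, 281, 292, 291, 294, 295, 298, 326, 387, 418, 418, 434, 491, 571, 627, 630, 626]
285 [366, 413, 498, 517, 476, 433, 401, 386, 374, 353, 284, 200, 136, 121, 148, 207, 259, 286, 284, 298, 291, 293, 332, 379, 411, 424, 423, 434, 494, 577, 619, 629]
295 [242, 242, 231, 281, 378, 440, 450, 456, 461, 448, 421, 345, 293, 281, 296, 278, 281, 289, 289, 299, 296, 323, 380, 413, 430, 423, 424, 428, 429, 433, 447, 493]
305 [250, 235, 246, 305, 412, 454, 460, 445, 410, 328, 235, 173, 139, 124, 146, 189, 239, 272, 296, 282, 272, 303, 379, 422, 429, 427, 439, 428, 436, 435, 442, 441]
```

View pics/c3.png

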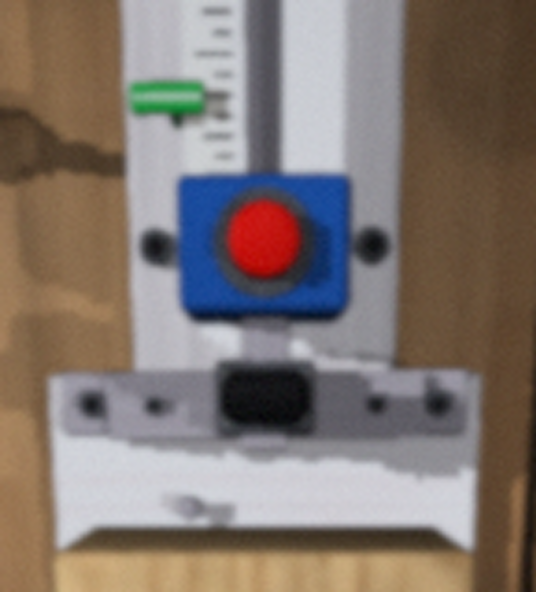

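Run:
```python
from h import *
from scipy.optimize import least_squares
import pickle;p=pickle.load(open("w3.pkl","rb"))
cr=lambda x,y:(185+(x+.5)/3.7-.5,(y+.5)/3.7-.5)
obs=[((52,0,94),(255.5,64.0),1,1),((70,24,84),cr(180,176),1,1),((70,-24,84),cr(350,175),1,1),((34,24,84),cr(182,312),1,0),((34,-24,84),cr(347,312),1,0),
 ((0,65,43),cr(60,435),1,1),((0,-65,43),cr(466,434),1,1),((-18,75,12),(199,132),1,0),((-18,-75,12),(313,132),1,0),((12,12,109),cr(225,0),0,0)]
def res(q,full=False):
    a=q[2];out=[]
    for (x,y,z),m,wu,wv in obs:
        d=pix(p,[q[0]+x*np.cos(a)-y*np.sin(a),q[1]+x*np.sin(a)+y*np.cos(a),z])-m
        out+=[d[0]*wu,d[1]*wv]
    return np.array(out)
f=least_squares(res,[580,102,0]);q=f.x;print(q[:2],np.degrees(q[2]),f.fun.reshape(-1,2).round(1).tolist())
cl=ray(p,*cr(203,97),80);a=q[2];d=cl[:2]-q[:2]
j=[d[0]*np.cos(a)+d[1]*np.sin(a),-d[0]*np.sin(a)+d[1]*np.cos(a)];print("clip jig",j,"value",150.5-j[0])
tx=lambda x,y:(q[0]+x*np.cos(a)-y*np.sin(a),q[1]+x*np.sin(a)+y*np.cos(a))
print("grip",tx(12,0),"button",tx(52,0),"home",tx(-55,0),"pin",pix(p,[*tx(-25,27),22]))
# block in hand: lower front edge (bottom face) corners
s=ctrl.get_state();bz=s["eef_pos"][2]*1000-(28-12)-0
```

```text
[579.87974102 101.07800618] -0.034225606532635254 [[0.5, 0.5], [-1.4, -0.9], [0.8, -0.6], [-1.1, 0.0], [0.8, 0.0], [0.6, 0.6], [-0.1, 0.8], [-0.4, -0.0], [0.3, -0.0], [-0.0, 0.0]]
clip jig [np.float64(89.18741755365687), np.float64(16.34847984141656)] value 61.31258244634313
grip (np.float64(591.8797388811784), np.float64(101.07083798285313)) button (np.float64(631.8797317446495), np.float64(101.04694400337468)) home (np.float64(524.8797508348641), np.float64(101.11086039847956)) pin [234.91913345 137.45943018]
```

Call:
send_rows(rows="0 0 0 -0.6 4.8 60 -1;0 0 0 -0.6 4.8 120 -1;0 0 0 -0.6 4.8 175 -1;0 0 0 -0.6 4.8 210 -1;0 0 0 -0.6 4.8 230 -1;0 0 0 -0.6 4.8 230 -1;0 0 0 -0.6 4.8 230 -1")

```text
time: 6.95
eef_pos: [0.5207, 0.0969, 0.0701]
tcp_rot: [1.0, -0.0, 0.001, 0.0]
contact_force: [0.2, 0.2, -1.3]
opening: 0.525
finger_force: 43.2
```

Run:
```python
from h import *
print(tomove([517,97,46],90),tomove([517,97,46]))
p=ctrl.read_camera("wrist");save(p,"w4.png")
p=ctrl.read_camera("scene");save(p,"s4.png",(180,150,340,280),5)
```

```text
(array([ 0. , -0.1, -0.1]), array([-3.8, -0.1, 24.1])) (array([0., 0., 0.]), array([-3.8, -0.1, 24.1]))
```

View pics/w4.png

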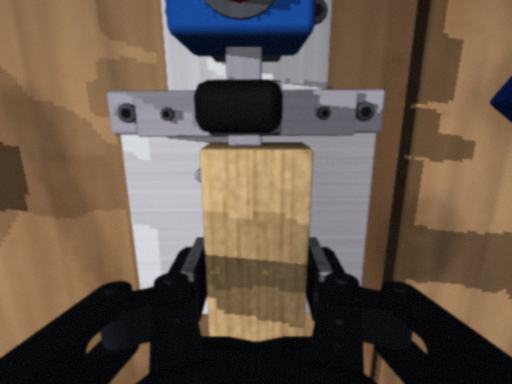

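Call:
send_rows(rows="0 0 0 -4 0 5 -1;0 0 0 -4 0 14 -1;0 0 0 -4 0 22 -1;0 0 0 -4 0 27 -1;0 0 0 -4 0 28.5 -1;0 0 0 -4 0 28.5 -1")

```text
time: 7.8
eef_pos: [0.5159, 0.0969, 0.0403]
tcp_rot: [1.0, -0.001, 0.0, -0.0]
contact_force: [-0.7, 0.6, -2.0]
opening: 0.53
finger_force: 43.3
```

Call:
send_rows(rows="0 0 0 0 0 1 -1;0 0 0 0 0 1 -1;0 0 0 2 -1.5 1 -1;0 0 0 4 -3 1 -1;0 0 0 4.5 -3.5 1 -1;0 0 0 4.5 -3.5 1 -1")

```text
time: 8.55
eef_pos: [0.5202, 0.0998, 0.04]
tcp_rot: [1.0, -0.0, -0.0, 0.001]
contact_force: [-3.7, -0.7, 5.9]
opening: 0.524
finger_force: 44.2
```

Call:
send_rows(rows="0 0 0 0 0 -0.5 -1;0 0 0 0.7 -0.5 -0.5 -1;0 0 0 1.2 -1 -0.5 -1;0 0 0 1.5 -1.5 -0.5 -1;0 0 0 1.5 -1.5 -0.5 -1")

```text
time: 9.18
eef_pos: [0.5215, 0.1013, 0.04]
tcp_rot: [1.0, 0.0, -0.001, 0.001]
contact_force: [-4.6, -4.2, 5.4]
opening: 0.527
finger_force: 44.2
```

Call:
send_rows(rows="0 0 0 0 0 -0.5 -1;0 0 0 0.7 -0.5 -0.5 -1;0 0 0 1.2 -1 -0.5 -1;0 0 0 1.5 -1 -0.5 -1;0 0 0 1.5 -1 -0.5 -1")

```text
time: 9.8
eef_pos: [0.5216, 0.1015, 0.04]
tcp_rot: [1.0, 0.001, -0.002, 0.002]
contact_force: [-6.4, -8.7, 6.8]
opening: 0.525
finger_force: 44.4
```

Call:
send_rows(rows="0 0 0 0.7 0 -0.5 -1;0 0 0 1.2 0 -0.5 -1;0 0 0 2 0 -0.5 -1;0 0 0 2 0 -0.5 -1")

```text
time: 10.3
eef_pos: [0.522, 0.1016, 0.04]
tcp_rot: [1.0, 0.001, -0.005, 0.002]
contact_force: [-10.7, -8.6, 8.7]
opening: 0.533
finger_force: 44.6
```

Run:
```python
from h import *
p=ctrl.read_camera("scene");save(p,"s5.png",(225,180,315,260),7)
```

```text
(no output)
```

View pics/s5.png

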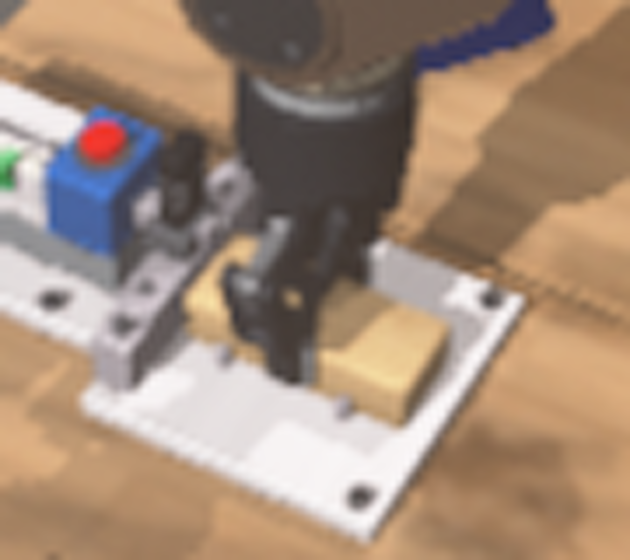

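Call:
send_rows(rows="0 0 0 -0.7 0.5 -0.5 -1;0 0 0 -1 0.7 -0.7 -1;0 0 0 -1 0.7 -0.7 0.9;0 0 0 -1 0.7 -0.7 1;0 0 0 -1 0.7 -0.7 1;0 0 0 -1 0.7 -0.7 1")

```text
time: 11.1
eef_pos: [0.5245, 0.1024, 0.0417]
tcp_rot: [1.0, -0.001, 0.0, -0.0]
contact_force: [0.2, -0.1, 0.1]
opening: 1.001
finger_force: 0.0
```

Call:
send_rows(rows="0 0 0 0 0 -10 1;0 0 0 0 0 -40 1;0 0 0 0 0 -90 1;0 0 0 0 0 -150 1;0 0 0 -20 0 -200 1;0 0 0 -20 0 -230 1;0 0 0 -20 0 -230 1")

```text
time: 11.98
eef_pos: [0.5056, 0.1023, 0.2758]
tcp_rot: [1.0, -0.0, 0.004, -0.0]
contact_force: [0.1, -0.2, 0.3]
opening: 1.0
finger_force: 0.0
```

Run:
```python
from h import *
import pickle
s=ctrl.get_state();print(s["time"],s["eef_pos"])
p=ctrl.read_camera("wrist");save(p,"w6.png",s=1.5);pickle.dump(p,open("w6.pkl","wb"))
print(find(p,"pine_block"))
```

```text
11.975 [0.5056145  0.1022912  0.27577827]
[('pine_block', 0.75, [529.0, 98.3, 40.3])]
```

View pics/w6.png

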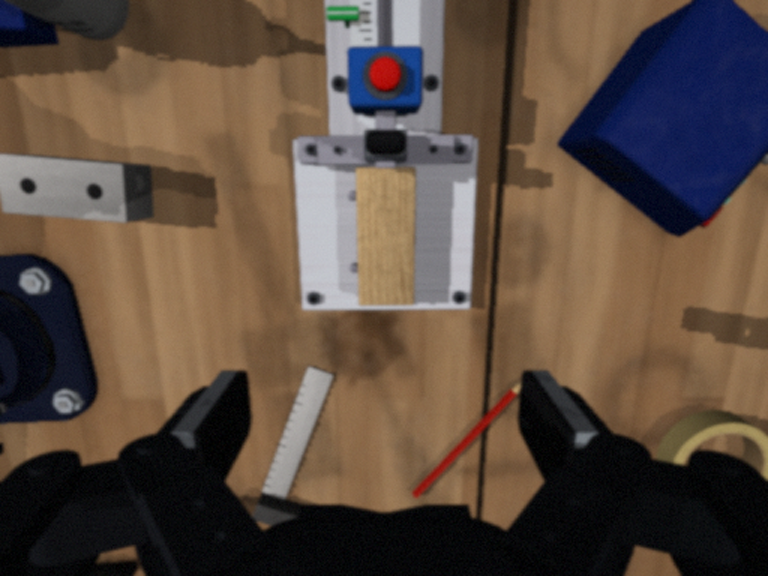

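Run:
```python
from h import *
import pickle
p=pickle.load(open("w6.pkl","rb"))
P=np.array([ray(p,(u-.25)/1.5,(v-.25)/1.5,40)[:2] for u,v in ((357,169),(413.5,169),(413.5,304),(359,304))]);print(P.round(1),P.mean(0))
c=p["color"].astype(int);g=c[...,0]-c[...,2]
for r in (118,140,160,180,198): print(r,g[r,232:246].tolist(),g[r,268:282].tolist())
print("fence front",[ray(p,(u-.25)/1.5,164/1.5,43)[:2].round(1) for u in (297,474)], "pred home x 469.9..579.9")
rv,sh=tomove([632,101.3,125],-90);print(rv,sh)
```

```text
[[576.  122.2]
 [575.9  79.3]
 [469.1  77.6]
 [469.2 122.4]] [522.54964657 100.37947619]
118 [-2, -3, -5, -2, 10, 33, 60, 74, 77, 78, 78, 73, 71, 72] [66, 66, 69, 69, 68, 68, 67, 57, 43, 17, 0, -6, -5, -5]
140 [-4, -4, -4, -4, 2, 23, 51, 68, 75, 73, 73, 72, 72, 74] [69, 69, 68, 69, 65, 66, 63, 55, 35, 11, 1, -6, -4, -5]
160 [-6, -4, -6, -4, -2, 13, 41, 64, 71, 71, 72, 71, 72, 71] [66, 66, 66, 67, 66, 66, 64, 50, 29, 8, -1, -3, -5, -7]
180 [-6, -5, -5, -7, -6, 6, 33, 58, 70, 72, 71, 71, 70, 69] [64, 64, 65, 65, 67, 66, 64, 50, 23, 4, -4, -6, -5, -5]
198 [-6, -7, -5, -5, -4, -1, 12, 41, 62, 72, 72, 71, 71, 71] [68, 68, 65, 63, 65, 63, 56, 39, 17, 1, -2, -5, -6, -6]
fence front [array([579.4, 166.9]), array([579.2,  34.2])] pred home x 469.9..579.9
[-0.   0.  -0.1] [128.2   0.8 146.1]
```

Call:
send_rows(rows="0 0 0 40 0.5 20 -1;0 0 0 85 1 50 -1;0 0 0 127 1 90 -1;0 0 0 127 1 130 -1;0 0 0 127 1 148 -1;0 0 0 127 1 148 -1;0 0 0 127 1 148 -1")

```text
time: 12.95
eef_pos: [0.6319, 0.1011, 0.1253]
tcp_rot: [1.0, -0.0, 0.001, 0.0]
contact_force: [-0.2, -0.1, 0.4]
opening: 0.001
finger_force: 0.0
```

Run:
```python
from h import *
s=ctrl.get_state();print(s["opening"]);print(tomove([632,101.3,109.5],-90))
```

```text
0.0007043290050361336
(array([ 0. , -0.2, -0.1]), array([ 0.1, -0.2, 15.8]))
```

Call:
send_rows(rows="0 0 0 0 0 7 -1;0 0 0 0 0 10 -1;0 0 0 0 0 13 -1;0 0 0 0 0 15 -1;0 0 0 0 0 16.5 -1;0 0 0 0 0 16.5 -1")

```text
time: 13.7
eef_pos: [0.632, 0.1011, 0.109]
tcp_rot: [1.0, -0.0, 0.001, 0.0]
contact_force: [-2.7, 0.5, 9.1]
opening: 0.001
finger_force: 4.6
```

Run:
```python
from h import *
p=ctrl.read_camera("top")
c=p["color"].astype(int)
for n in ("gauge_grip","gauge_arm","lock_button"): print(find(p,n))
```

```text
[]
[]
[]
```

Call:
send_rows(rows="0 0 0 0 0 0 -1;0 0 0 0 0 -30 -1;0 0 0 -20 0 -80 -1;0 0 0 -70 0 -120 -1;0 0 0 -120 0 -150 -1;0 0 0 -120 0 -150 1;0 0 0 -120 0 -150 1;0 0 0 -120 0 -150 1")

```text
time: 14.9
eef_pos: [0.5114, 0.101, 0.2552]
tcp_rot: [1.0, -0.001, -0.001, 0.0]
contact_force: [-0.7, 0.8, -0.8]
opening: 0.639
finger_force: 0.0
```

Run:
```python
from h import *
import pickle
s=ctrl.get_state();print(s["time"],s["eef_pos"])
p=ctrl.read_camera("wrist");pickle.dump(p,open("w7.pkl","wb"))
t=ctrl.read_camera("top");pickle.dump(t,open("t7.pkl","wb"))
a=cv2.resize(p["color"][0:215,180:345],None,fx=2.78,fy=2.78,interpolation=cv2.INTER_CUBIC)
b=cv2.resize(t["color"][130:260,190:260],(322,598),interpolation=cv2.INTER_CUBIC)
a=cv2.copyMakeBorder(a,0,600-a.shape[0],0,0,0) if a.shape[0]<600 else a[:600]
b=cv2.copyMakeBorder(b,0,600-b.shape[0],0,0,0)
print(a.shape,b.shape)
cv2.imwrite("pics/m7.png",np.hstack([a,b])[:,:,::-1][:, :800])
```

```text
14.9 [0.51137328 0.10099434 0.25523309]
(600, 459, 3) (600, 322, 3)
```

View pics/m7.png

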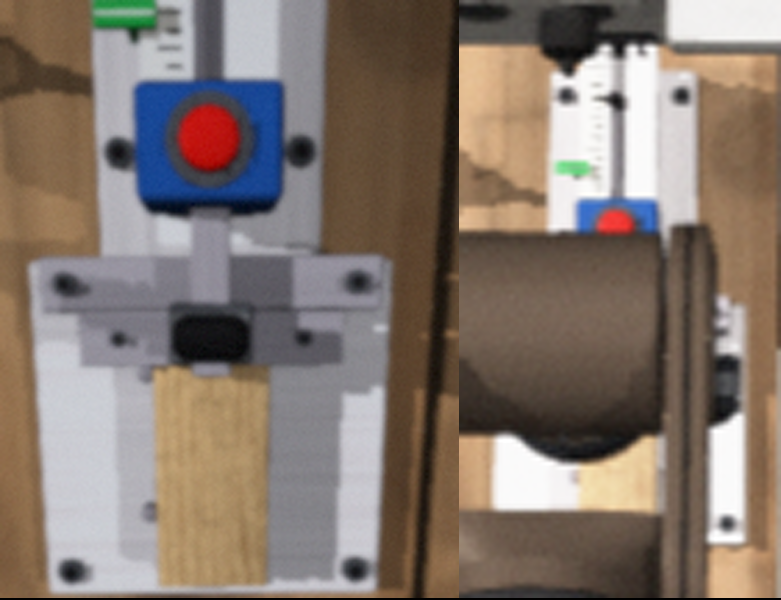

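Run:
```python
from h import *
import pickle
p=pickle.load(open("w7.pkl","rb"))
c=p["color"].astype(int)
gx,gy=180+(211+.5)/2.78-.5,338.5/2.78-.5
m=(c.sum(2)<90)[105:140,235:280];v,u=np.nonzero(m);print(u.min()+235,u.max()+235,v.min()+105,v.max()+105)
for z in (109,): print(ray(p,gx,gy,z), ray(p,u.mean()+235,v.mean()+105,z))
t=pickle.load(open("t7.pkl","rb"))
print("ptr",ray(t,190+598/4.6,130+99/4.6-.4,80),"clip",ray(t,190+585/4.6,130+168/4.6-.4,80))
g=ray(p,gx,gy,109);print(tomove([g[0],101.1,92],-90))
```

```text
243 268 114 129
[572.50840653 100.57710259 109.        ] [572.43859582 100.54989706 109.        ]
ptr [ 713.30702942 -154.66692935   80.        ] clip [ 671.93095268 -146.19398346   80.        ]
(array([ 0. ,  0.2, -0.1]), array([ 6.150e+01, -1.000e-01,  1.632e+02]))
```

Call:
send_rows(rows="0 0 0 30 0 20 1;0 0 0 61.5 0 60 1;0 0 0 61.5 0 110 1;0 0 0 61.5 0 145 1;0 0 0 61.5 0 161 1;0 0 0 61.5 0 163 1;0 0 0 61.5 0 163 1;0 0 0 61.5 0 163 1")

```text
time: 16.0
eef_pos: [0.574, 0.1012, 0.096]
tcp_rot: [1.0, -0.0, 0.002, 0.0]
contact_force: [0.0, 0.0, 0.3]
opening: 1.003
finger_force: 0.0
```

Call:
send_rows(rows="0 0 0 0 0 0 -1;0 0 0 0 0 0 -1;0 0 0 0 0 0 -1;0 0 0 0 0 0 -1;0 0 0 0 0 0 -1;0 0 0 0 0 0 -1", grip_force=60)

```text
time: 16.75
eef_pos: [0.5728, 0.1015, 0.0943]
tcp_rot: [1.0, -0.0, 0.0, -0.0]
contact_force: [-0.8, 2.7, 3.8]
opening: 0.274
finger_force: 60.1
```

Call:
send_rows(rows="0 0 0 -5 0 0 -1;0 0 0 -11 0 0 -1;0 0 0 -18 0 0 -1;0 0 0 -25 0 0 -1;0 0 0 -31 0 0 -1;0 0 0 -36 0 0 -1;0 0 0 -36 0 0 -1;0 0 0 -36 0 0 -1")

```text
time: 17.75
eef_pos: [0.5369, 0.1013, 0.0944]
tcp_rot: [1.0, -0.001, 0.001, -0.0]
contact_force: [2.5, 4.2, 0.7]
opening: 0.269
finger_force: 60.0
```

```bash
cat > meas.py <<'E'
from h import *
s=ctrl.get_state();print(s["time"],s["eef_pos"],s["contact_force"])
im=np.mean([ctrl.read_camera("top")["color"].astype(float) for _ in range(6)],0)
t=ctrl.read_camera("top");np.save("avg.npy",im)
r,g,b=im[...,0],im[...,1],im[...,2]
w=np.clip(g-np.maximum(r,b)-20,0,None);w[:155]=0;w[180:]=0;w[:,:205]=0;w[:,:][:,230:]=0
V,U=np.mgrid[:384,:512];print("clip px",(w*U).sum()/w.sum(),(w*V).sum()/w.sum(),ray(t,(w*U).sum()/w.sum(),(w*V).sum()/w.sum(),80))
print(im.sum(2)[145:178,214:228].astype(int))
E
python3 meas.py
```

```text
17.75 [0.53690901 0.10128912 0.09435196] [2.49516044 4.22434815 0.65701231]
clip px 214.33613979348686 166.02081016679904 [670.13152757 128.14656794  80.        ]
[[190 485 711 746 747 747 745 744 725 632 537 552 704 748]
 [426 648 738 750 750 748 737 736 726 637 534 553 704 749]
 [720 731 744 750 745 740 737 742 727 635 534 553 704 749]
 [693 726 744 747 716 636 636 713 720 625 535 551 705 749]
 [453 656 736 749 747 741 737 742 707 573 526 553 702 749]
 [319 509 705 747 746 725 702 726 700 564 524 552 704 749]
 [305 477 701 747 735 707 704 728 702 566 523 549 704 749]
 [532 600 712 748 748 744 741 744 707 567 526 550 704 749]
 [724 726 741 749 749 734 716 731 703 567 528 550 703 749]
 [733 732 743 750 747 743 741 743 706 568 524 551 704 749]
 [731 731 742 748 736 712 710 731 703 567 525 553 703 749]
 [729 732 742 750 748 741 736 741 712 590 527 550 703 749]
 [731 730 742 749 748 719 659 713 708 593 531 552 704 749]
 [729 728 742 749 747 741 739 743 712 588 526 552 705 749]
 [728 729 741 748 735 702 696 727 710 589 527 553 704 749]
 [729 729 741 749 747 728 708 729 711 588 526 551 70
[... 310 characters left out ...]
5 477 491 538 568 625 708 683 443 221 314 675 748]
 [500 443 460 500 563 604 682 732 702 525 390 412 682 749]
 [653 486 551 650 645 600 626 715 698 532 410 430 686 748]
 [718 697 718 743 727 688 679 721 700 529 416 473 698 749]
 [727 729 742 750 747 721 685 721 696 519 416 479 698 749]
 [728 732 743 749 748 730 706 726 680 464 407 476 697 749]
 [726 724 731 736 737 735 733 730 652 439 395 457 674 736]
 [720 666 543 493 498 504 501 496 427 350 341 355 444 510]
 [694 563 421 395 392 395 387 371 348 342 348 359 376 383]
 [691 549 403 386 383 386 369 353 348 334 332 348 344 352]
 [692 551 400 382 383 373 356 357 366 359 353 336 331 327]
 [693 550 400 379 375 364 353 360 361 358 355 355 337 282]]
```

Run:
```python
from h import *
import pickle
im=np.load("avg.npy");t=ctrl.read_camera("top")
print("top R cols 209-219 rows162-171");print(im[162:171,209:220,0].astype(int));print(im[162:171,209:220,1].astype(int))
for f,rows in (("w3",slice(18,36)),("w6",slice(0,18)),):
    p=pickle.load(open(f+".pkl","rb"));c=p["color"].astype(int)
    print(f,"R",c[rows,223:237,0].mean(1).astype(int).tolist(),"G",c[rows,223:237,1].mean(1).astype(int).tolist())
    a=np.linalg.inv(p["extrinsics"])[:3,3];print(a, [round(ray(p,230,v,80)[0],1) for v in (rows.start,rows.start+8,rows.start+9,rows.start+10)])
print([round(ray(t,220,v,80)[0],2) for v in (163,164,165,166,167)])
```

```text
top R cols 209-219 rows162-171
[[214 236 242 243 244 245 245 248 246 239 237]
 [219 238 242 242 244 244 245 248 250 248 246]
 [221 235 235 234 236 235 237 242 245 238 206]
 [219 216 167 132 130 130 131 135 149 218 241]
 [218 212 158 129 126 126 125 125 129 164 192]
 [220 219 175 149 147 130 105 113 134 177 206]
 [223 239 239 238 238 218 157 182 218 219 205]
 [224 240 242 242 243 241 233 240 249 243 231]
 [226 240 242 242 243 244 245 248 250 250 242]]
[[190 230 239 239 241 242 243 247 245 238 236]
 [198 233 239 240 241 241 243 247 249 247 245]
 [202 233 237 236 238 238 240 245 247 240 205]
 [203 230 229 225 223 220 221 223 228 238 241]
 [202 227 227 226 218 208 207 208 215 209 193]
 [204 229 228 227 227 221 211 214 219 213 205]
 [204 235 238 238 238 221 173 193 222 218 201]
 [206 236 239 239 241 238 232 240 248 243 229]
 [208 236 239 239 240 241 242 247 250 249 240]]
w3 R [186, 185, 176, 144, 88, 50, 77, 125, 130, 90, 43, 31, 64, 109, 137, 153, 170, 182] G [186, 185, 178, 161, 149, 149, 160, 176, 178, 163, 148, 130, 115, 124, 140, 155, 171, 182]
[0.58979947 0.10120202 0.41550303] [np.float64(676.0), np.float64(668.9), np.float64(668.1), np.float64(667.2)]
w6 R [173, 172, 167, 143, 93, 49, 55, 102, 128, 98, 52, 26, 26, 52, 91, 115, 130, 142] G [172, 172, 170, 159, 144, 138, 142, 155, 162, 149, 137, 128, 110, 94, 103, 119, 133, 145]
[0.57463228 0.10162072 0.39686082] [np.float64(675.6), np.float64(669.1), np.float64(668.3), np.float64(667.4)]
[np.float64(678.51), np.float64(675.77), np.float64(673.04), np.float64(670.3), np.float64(667.57)]
```

Call:
send_rows(rows="0 0 0 -2 0 0 -1;0 0 0 -4 0 0 -1;0 0 0 -5.2 0 0 -1;0 0 0 -5.2 0 0 -1;0 0 0 -5.2 0 0 -1;0 0 0 -5.2 0 0 -1")

```text
time: 18.9
eef_pos: [0.5325, 0.1012, 0.0944]
tcp_rot: [1.0, -0.001, 0.001, -0.0]
contact_force: [4.9, 4.8, 0.1]
opening: 0.274
finger_force: 60.0
```

```bash
python3 meas.py | tail -17|head -16
python3 - <<'E'
from h import *
s=ctrl.get_state();print(s["eef_pos"],s["contact_force"],s["time"])
im=np.load("avg.npy")
print(im[162:171,209:226,0].astype(int))
t=ctrl.read_camera("scene");print("scene pred clip",pix(t,[669.5,118,80]),"ptr",pix(t,[669.5,115,80]))
save(t,"s9.png",(210,175,300,242),8.5)
E
```

```text
[728 728 741 747 745 742 742 744 712 592 523 554 704 748]
 [728 731 741 734 712 708 709 732 710 589 525 551 702 748]
 [726 731 742 748 745 741 735 741 711 589 524 546 703 749]
 [707 714 728 736 738 693 599 684 678 541 479 524 699 749]
 [498 498 510 533 606 583 474 415 318 218 197 366 685 748]
 [475 473 474 491 517 482 448 403 263 146 116 328 680 748]
 [502 440 458 498 561 601 665 684 557 296 127 305 674 748]
 [648 485 550 648 642 597 622 710 690 459 265 346 676 748]
 [719 696 720 742 726 688 680 721 699 523 401 466 696 749]
 [725 729 742 749 747 720 683 719 695 514 417 479 698 748]
 [728 732 743 749 747 731 706 726 678 457 406 479 697 748]
 [727 723 731 736 736 734 733 730 651 441 394 460 675 736]
 [720 665 543 498 495 500 504 496 425 355 343 355 438 509]
 [696 562 416 393 395 391 385 372 350 339 353 361 371 383]
 [691 544 402 380 380 380 369 355 348 339 338 346 341 356]
 [693 550 401 382 381 370 353 358 365 362 353 339 330 324]
[0.53245322 0.10125072 0.09434391] [5.2473799  5.00697968 0.8165049 ] 19.25
[[214 236 242 242 244 244 245 248 246 239 237 238 245 238 199 178 187]
 [219 238 242 242 243 243 245 248 250 249 248 246 247 238 199 177 185]
 [220 235 235 234 235 235 237 242 245 246 233 202 229 227 183 162 177]
 [218 216 167 132 129 130 130 134 145 188 195 161 141 108  74  67 124]
 [218 212 157 129 126 125 125 124 128 155 162 153 137  88  49  39 111]
 [221 218 174 150 146 131 104 112 134 175 205 226 229 187 100  43 103]
 [224 239 239 238 238 215 156 182 218 218 204 211 237 231 154  90 117]
 [225 241 242 242 243 241 233 241 248 243 231 228 241 234 176 136 157]
 [226 240 242 242 244 243 244 248 250 250 241 229 241 233 173 141 162]]
scene pred clip [226.68183963 200.63749646] ptr [227.21041943 200.04272887]
```

View pics/s9.png

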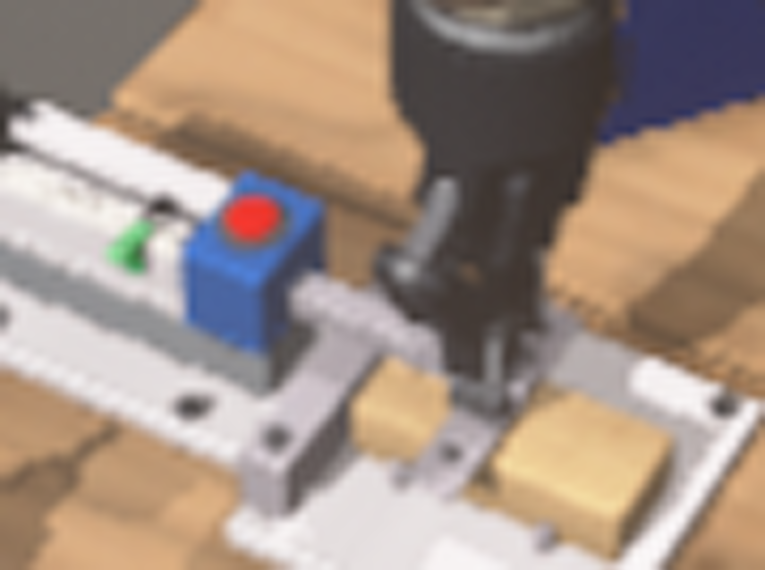

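Call:
send_rows(rows="0 0 0 -0.6 0 0 -1;0 0 0 -1.2 0 0 -1;0 0 0 -1.2 0 0 -1;0 0 0 -1.2 0 0 -1;0 0 0 -1.2 0 0 -1;0 0 0 -1.2 0 0 -1")

```text
time: 20.05
eef_pos: [0.5314, 0.1012, 0.0943]
tcp_rot: [1.0, -0.001, 0.002, -0.0]
contact_force: [5.0, 5.3, -0.3]
opening: 0.271
finger_force: 60.0
```

```bash
python3 meas.py | sed -n '1,2p;19,30p'
python3 - <<'E'
from h import *
s=ctrl.get_state();print(s["eef_pos"],s["contact_force"],s["time"])
E
```

```text
20.05 [0.53142477 0.10124748 0.09433987] [ 4.9772857   5.25788245 -0.28695604]
clip px 214.36082148499207 166.02306477093205 [670.12586556 128.08073048  80.        ]
 [728 730 740 747 743 742 741 743 712 590 528 550 703 749]
 [729 731 741 733 712 707 711 732 710 589 528 554 703 749]
 [727 731 742 747 746 742 737 742 711 588 527 547 703 749]
 [708 713 728 737 741 715 663 703 685 542 489 533 701 749]
 [499 499 507 543 676 723 717 644 419 263 284 454 698 750]
 [477 471 476 488 482 433 413 376 255 132 133 347 682 748]
 [494 440 455 498 556 586 624 653 526 233 102 301 671 748]
 [651 485 554 649 642 598 617 708 689 439 220 328 676 749]
 [719 696 719 742 726 686 678 722 699 518 397 464 696 749]
 [727 729 742 749 747 720 684 720 697 518 413 480 699 749]
 [726 731 743 749 748 732 704 726 679 460 404 481 697 748]
 [727 724 730 735 736 735 733 729 653 437 398 455 675 735]
[0.53142092 0.10123141 0.09432659] [ 5.85462469  4.41044382 -0.22547984] 20.4
```

```bash
python3 -c "
from plant import ctrl
print(ctrl.sign_off())"
```

```text
the job is handed in; nothing more can be done
None
```

The job is handed in at about 20 s: the pine block is seated against the fence and pins, the arm was freed by the button, and I'm holding it with the pointer on the green clip to within about 0.5 mm by camera; the clip and the steel block were not touched.

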